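# Roll the castor caddy out of one bay and park it in the other

### The job

Pull the wheeled wooden caddy out from under the riser shelf on the right by its front bar, straight, until it is clear of that shelf and both front swivel castors trail straight. Let go, take it by its rear bar, and push it nose first under the riser shelf on the left until it stands centred and square in the dark outline on the worktop, its castors still trailing straight. Keep it rolling on its wheels with the tin aboard, do not disturb the other things around, and leave it there released.

Things in the scene. Friction and masses are not known exactly. Their poses are not given: they have to be found in the camera images.
- caddy: Loose wooden tray on four wheels, 186 mm long (x), 120 wide (y), walls up to 66 mm above the worktop, a grip bar across each end, bar tops at 110 mm. Origin: its centre at worktop level; x points to the nose (end with the swivel castors), z up. Starts heading to the robot's left, rear half under the right riser. With its tin about 0.9 kg; rolls easily and stays where it is left
- caddy_mid (a point): Middle of the caddy, 55 mm above its origin; axes as the caddy. The two rear wheels do not swivel; their axle lies 62 mm behind this point, so the caddy runs best if that axle follows the way the caddy points; a firm grip on a bar can also turn it or drag it a little sideways
- nose_bar (a point): Centre of the front grip bar: wood, 12 mm thick (x), 96 long (y), 18 high, 101 mm above the worktop, 90 mm ahead of the caddy's origin, on thin posts 40 mm either side; open below, down to the 66 mm tray wall. Axes as the caddy. Pinch it from above, fingers closing along caddy x, one inside and one outside the tray
- tail_bar (a point): Centre of the rear grip bar, same shape and height, 90 mm behind the caddy's origin; axes as the caddy
- castor_l (a joint): Swivel angle of the front left castor (rad): 0 = wheel trails straight behind its pivot, as after rolling forward; free to turn +-2.9. Starts turned to a side. Trail 14 mm: some 60 mm of straight forward rolling brings it to 0; rolling backwards flips it round
- castor_r (a joint): The same for the front right castor; it starts anywhere up to 2.2 rad either way
- tin_mid (a point): Centre of the 75 mm wide, 58 mm tall food tin that stands in the middle of the caddy's tray between low cleats, its top 101 mm above the worktop
- bay: Riser shelf on the right, fixed: board 170 mm deep (x), 240 wide (y), underside 135 and top 151 mm above the worktop, thin legs 107 mm either side of its centre line. Origin on the worktop on that line; x points out of the bay, to the robot's left; board from x = -165 to +5 mm. A carton on it, at x = -115 mm, rises to 207 mm above the worktop
- bay_mouth (a point): Point on the worktop below the middle of the right riser's open edge, axes as the bay
- dock: Riser shelf on the left, fixed, same size and legs; its x is the direction of driving in; board from x = -5 to +165 mm, legs at x = 15 and 145 mm. A garlic bulb and a small bowl stand on it at x of about 115 mm, up to 210 mm above the worktop
- mark (a point): Centre of the dark outline on the worktop, 232 x 150 mm, half under the left riser: where the caddy's origin must end. At worktop level; x is the direction the nose must point
- mill_mid (a point): Bystander, not to be disturbed: turned dark-wood pepper mill, 58 mm across, 150 mm tall; this point is half-way up its middle
- shaker_mid (a point): Bystander, not to be disturbed: salt shaker of glass with a metal top, 44 mm across, 90 mm tall; this point is half-way up its middle
- stoneware_mid (a point): Bystander, not to be disturbed: purple mug, 80 mm across with a handle, 89 mm tall; this point is half-way up its middle
There are look-alikes about, which are no part of the job. What is shaped like the part that bears tin_mid but orange is not meant.

How it is judged:
On the way, in this order (a step that is already met when the one before it is completed fails the run):
1. the caddy is held by its front bar (distance between the grasp point and nose_bar below 0.05 m and contact force between the fingers and caddy above 0.5 N), for 0.1 s.
2. the caddy is drawn out so that its rear bar is clear of the right riser, both castors trailing straight (within 0.3 rad) (x of tail_bar in the frame of bay_mouth above 0.02 m and value of joint castor_l between -0.3 and 0.3 rad and value of joint castor_r between -0.3 and 0.3 rad), for 0.1 s.
3. the caddy is held by its rear bar (distance between the grasp point and tail_bar below 0.05 m and contact force between the fingers and caddy above 0.5 N), for 0.1 s.
At the end, for the whole second after the job is handed in: The caddy stands at rest on its wheels, nose inward, its origin within 18 mm along and 15 mm across of the outline's centre and within 0.1 rad of its direction, both castors within 0.3 rad of trailing straight, the tin upright in its place on the tray (x of caddy_mid in the frame of mark between -0.018 and 0.018 m and y of caddy_mid in the frame of mark between -0.015 and 0.015 m and x of nose_bar in the frame of mark above 0.05 m and angle between the x axis of caddy and the x axis of mark, either way round below 0.1 rad and angle between caddy's own z axis and vertical below 0.06 rad and linear speed of caddy below 0.01 m/s and angle between tin_mid's own z axis and vertical below 0.2 rad and horizontal distance between tin_mid and caddy_mid below 0.02 m and value of joint castor_l between -0.3 and 0.3 rad and value of joint castor_r between -0.3 and 0.3 rad); the robot touches nothing.
It fails at once if the caddy is lifted off its wheels or tipped (height (world z) of caddy_mid above 0.075 m or angle between caddy's own z axis and vertical above 0.25 rad).
It fails at once if the tin is tipped or leaves its place on the tray (angle between tin_mid's own z axis and vertical above 0.4 rad or horizontal distance between tin_mid and caddy_mid above 0.03 m).
It fails at once if a thing standing around is moved by more than 30 mm (distance of any of mill_mid, shaker_mid, stoneware_mid from where it was at the start of the episode above 0.03 m).
It also fails if it takes over 64 s, if anything falls off the work surface, if the arm or the gripper's body presses on something with over 40 N, if the wrist force passes 120 N, or if a joint passes its speed limit or range.

### The arm

A 6-joint arm with a two-finger parallel gripper is mounted at the origin on a cart in front of the work surface, level with it; the furniture and walls round the work are solid. World frame = base frame: x ahead of the robot, y to its left, z up, the work surface at z = 0. Lengths are in m, angles in rad, forces in N, time in s.
With the tool pointing down it reaches from about 0.3 to 0.875 m from the base axis. Payload 6.4 kg.
Tool frame: the origin (TCP) lies between the finger pads; the fingertips stand ctrl.tip_extent ahead of it and the grasp point (between the pads) is the TCP (ctrl.tip_extent is the distance from the TCP to the fingertips, in m); z points along the fingers, y is the line along which they close (so a half turn about z gives the same grasp; the last joint's range is limited). The gripper opens to 85 mm and grips with 20 to 120 N. Pads are 22 mm wide; open, the fingers measure 114 mm over their backs; the gripper's body (76 mm by 85 mm) begins 54 mm behind the grasp point. The pads swing forward as they close: fully open they stand 13 mm farther back than shut.
Start: joints at [-1.529, 0.181, 1.607, -0, 1.354, -0.206], TCP at [0.141, -0.557, 0.25] pointing down, gripper open.
Joint ranges: [-2.99, 2.99], [-0.89, 2.07], [0.3, 2.58], [-1.14, 4.28], [0, 2.63], [-3.12, 3.12]. Speed limits (rad/s): [2.57, 2.57, 3.01, 3.14, 3.14, 3.14].

### API

Orientations are given as a unit quaternion [w, x, y, z].
In Python, from bench import ctrl gives the robot as it stands.
- The arm moves only by the tool send_rows, never from a script. Its arguments are lists of equal length, an entry for each row: "dr": the turn, a rotation vector about the tool's x, y, z in units of 6 degrees (1.0 is 6 degrees), a list of three; "xyz": the shift along the tool's x, y, z in cm, a list of three; "jaw": the opening in per cent of the stroke, from 0 (shut) to 100 (fully open). In form: {"dr": [[wx, wy, wz], ...], "xyz": [[dx, dy, dz], ...], "jaw": [jaw, ...]}. A call has exactly 8 rows; each row is the pose to reach, as a shift and turn from the pose commanded when the call began, along the tool's axes at that moment; what a row does not reach only later rows make up. A row lasts 1/8 s, in which the tool goes at most 62.5 mm and 10.7 degrees, less where a joint would pass 70% of its speed; a pose out of reach is approached as far as the arm can. A call with a gripper value outside its range is refused whole. The fingers move at their own pace and stop on an object; the grip force is fixed at half the most. Time passes only in rows, so rows that repeat a pose let the fingers close, or fill a call up. It gives the time, the measured TCP pose, the force, the opening and the grip force at its end, in the units of the state.
- ctrl.get_obs(): the state, without advancing time (a new reading comes with each control period).
- ctrl.camera(name): name is "scene" or "top" or "wrist"; returns the picture (384x512x3 uint8, red, green, blue); there is no depth.
- ctrl.calibration(name): a dict with "camera_matrix" (3x3 intrinsics, pixels), "D" ([k1, k2, p1, p2, k3] as OpenCV has them; the pictures are not rectified), "world_from_camera" (4x4, takes a point from camera to world coordinates). Camera axes: x right, y up, looking along -z (the intrinsics and any distortion apply to the point x, -y, -z); pixel columns grow to the right and rows downward; lengths in m; the calibration is good to about 2 mm. A picture is of the moment at which its call begins: read the wrist's pose just before it. calibration takes no time and is no camera call; for the wrist camera it gives the pose at the moment of the call.
- ctrl.hand_in(): hands the job in; it is judged then, once.
The state is a dict: "time_s": time; "q": joint angles; "dq": joint speeds; "joint_efforts": joint torques, N m; "eef_pos": TCP position; "eef_rot": TCP orientation; "wrist_force": force on the tool from outside, world axes, zero at the start; "torque": the same for the moment, N m; "opening": opening from 0.0 (shut) to 1.0 (fully open); "grasp_force": force on a finger pad.
Only numpy, scipy, OpenCV 4.12 (cv2) and the standard library are available. Lean on these libraries where they do the work, as an engineer would, in place of code of your own. Each camera call takes 0.05 s, during which the arm holds its last target. There are 200 camera calls.

## Working session

There is one attempt and no reset: what is moved stays moved. The work goes in short steps, Python scripts to look and compute and a tool call to move; the robot and the scene stay as the last step left them, time stands still between calls to the robot, and variables do not carry over. Pictures are saved under pics/ and viewed, at most 10 in all, crops included, and the job is handed in when it is done.

Besides the shell and the picture viewer there is one more tool, called after "Emit:" by a JSON object that holds its "fn" and its "kwargs", one argument or row to a line. send_rows: Moves the arm, as the interface text tells. Its arguments: {"type":"object","properties":{"dr":{"type":"array","items":{"type":"array","items":{"type":"number"}}},"xyz":{"type":"array","items":{"type":"array","items":{"type":"number"}}},"jaw":{"type":"array","items":{"type":"number"}}},"required":["dr","xyz","jaw"]}

```bash
mkdir -p pics
cat > h.py <<'E'
import numpy as np, cv2
from bench import ctrl
from scipy.spatial.transform import Rotation as R
def snap(cam,name):
    im=ctrl.camera(cam); cv2.imwrite(f'pics/{name}.png',im[:,:,::-1]); return im
def cal(cam):
    c=ctrl.calibration(cam); return np.array(c['camera_matrix'],float),np.array(c['D'],float),np.array(c['world_from_camera'],float)
def p2w(c,uv,z):
    K,D,T=c; uv=np.array(uv,float).reshape(-1,1,2)
    n=cv2.undistortPoints(uv,K,D)[:,0]
    d=np.c_[n[:,0],-n[:,1],-np.ones(len(n))]@T[:3,:3].T; o=T[:3,3]
    return o+d*((z-o[2])/d[:,2])[:,None]
def w2p(c,P):
    K,D,T=c; P=(np.atleast_2d(P)-T[:3,3])@T[:3,:3]; P=P*[1,-1,-1]
    return cv2.projectPoints(P,np.zeros(3),np.zeros(3),K,D)[0][:,0]
def rot():
    q=ctrl.get_obs()['eef_rot']; return R.from_quat([q[1],q[2],q[3],q[0]])
E
python3 - <<'E'
from h import *
a=snap('top','top0'); b=snap('scene','sc0')
for c in('top','scene'): print(np.round(cal(c)[2],3),np.round(cal(c)[0],0).tolist())
print(ctrl.get_obs(),ctrl.tip_extent, rot().as_matrix().round(3))
cv2.imwrite('pics/t2.png',cv2.resize(a,(800,600),interpolation=3)[:,:,::-1])
E
```

```text
[[-0.385  0.734 -0.559 -0.281]
 [-0.923 -0.299  0.243  0.353]
 [ 0.011  0.609  0.793  1.29 ]
 [ 0.     0.     0.     1.   ]] [[481.0, 0.0, 262.0], [0.0, 481.0, 185.0], [0.0, 0.0, 1.0]]
[[-0.82  -0.502  0.274  0.929]
 [ 0.572 -0.728  0.378  0.434]
 [ 0.01   0.467  0.884  1.205]
 [ 0.     0.     0.     1.   ]] [[481.0, 0.0, 259.0], [0.0, 481.0, 183.0], [0.0, 0.0, 1.0]]
{'time_s': 0.1, 'q': array([-1.52931651e+00,  1.81475526e-01,  1.60793729e+00,  4.00552770e-06,
        1.35381118e+00, -2.06311515e-01]), 'dq': array([ 0.00127441, -0.00136718, -0.00184561, -0.00010617, -0.00011583,
       -0.00017115]), 'joint_efforts': array([ 1.27684521e-03, -4.45876944e+01, -3.52238238e+01, -4.14619517e-04,
        4.18960350e-03,  1.94864988e-06]), 'eef_pos': array([ 0.14101761, -0.55693983,  0.24945514]), 'eef_rot': array([-8.12745390e-04,  9.92334468e-01,  1.23578471e-01,  6.90972793e-05]), 'wrist_force': array([-0.0466054 , -0.38097266, -0.71663042]), 'torque': array([0.02556035, 0.03619223, 0.04215953]), 'grasp_force': 0.0, 'opening': 0.9994944121755529} 0.019 [[ 0.969  0.245 -0.   ]
 [ 0.245 -0.969  0.002]
 [ 0.    -0.002 -1.   ]]
```

View pics/t2.png

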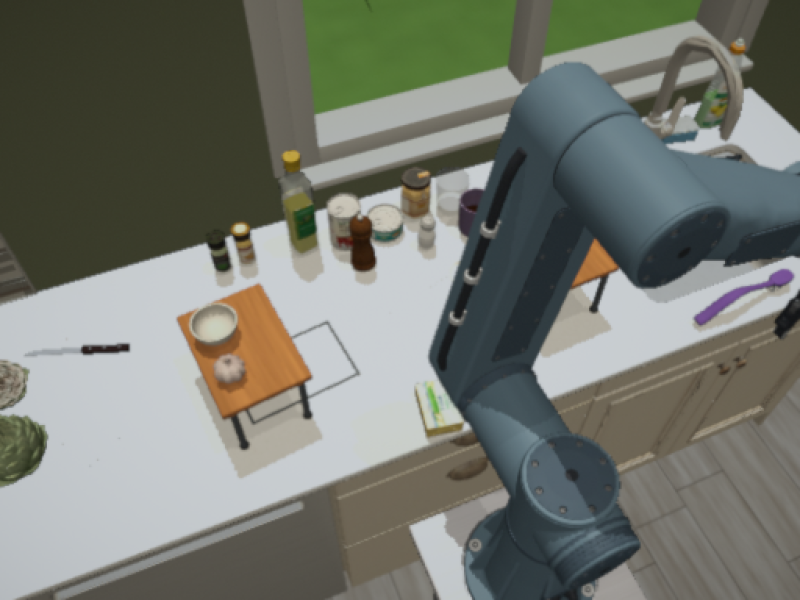

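View pics/sc0.png

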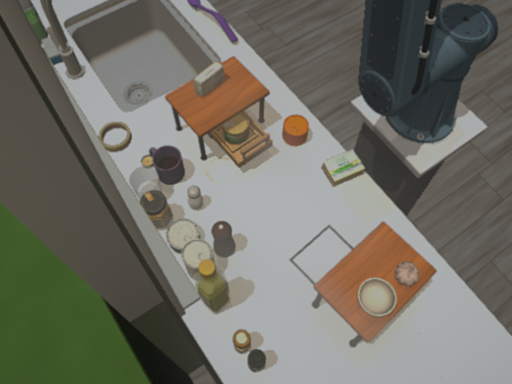

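The scene picture shows the caddy with its tin at about (240,135), half under the right riser. The look-alike orange tin stands at (295,128), outside the caddy. The outline is at (325,255) by the left riser, the mill at (223,238), the shaker at (195,195) and the purple mug at (168,165). Only the wheeled tray at (240,135) fits the caddy, so I'll enlarge it along with the mark.

Run:
```python
from h import *
b=cv2.imread('pics/sc0.png'); 
c1=cv2.resize(b[55:175,150:310],(800,600),interpolation=2)
c2=cv2.resize(b[215:350,280:460],(800,600),interpolation=2)
cv2.imwrite('pics/c1.png',c1);cv2.imwrite('pics/c2.png',c2)
```

```text
(no output)
```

View pics/c1.png

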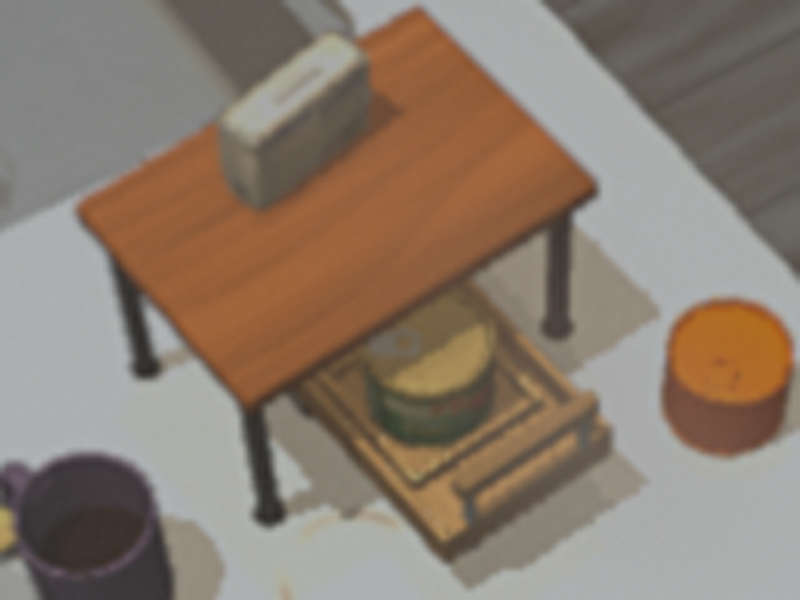

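View pics/c2.png

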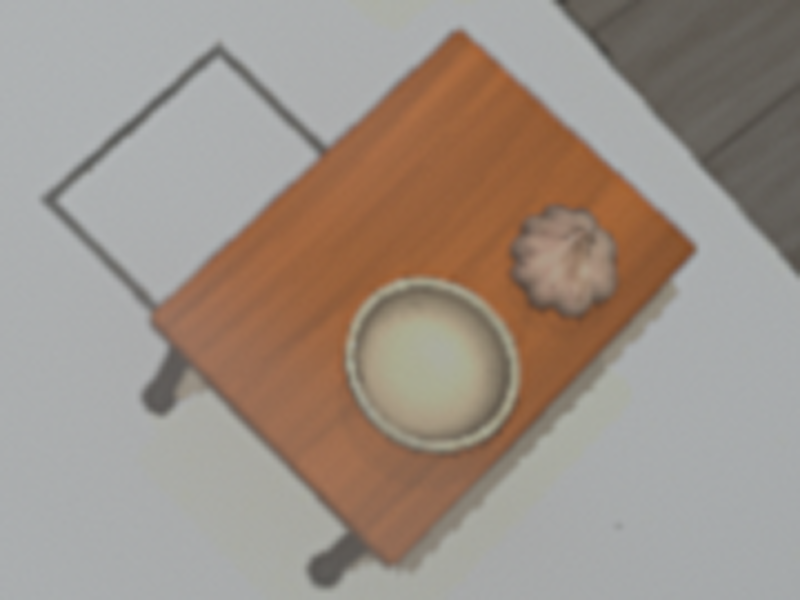

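Run:
```python
from h import *
c=cal('scene')
A=lambda L:np.array(L)/5+[150,55]-0.4
B=lambda L:np.array(L)/(800/180)+[280,215]-0.4
def show(n,L): print(n,np.round(L[:,:2],4).tolist())
bay=p2w(c,A([(78,212),(420,8),(597,187),(248,405)]),.151); show('bay',bay)
x=(bay[2]+bay[3]-bay[0]-bay[1])[:2]; y=(bay[1]-bay[2])[:2]
print('bay mid open edge',(bay[2]+bay[3])[:2]/2,'size',np.linalg.norm(bay[2]-bay[3]),np.linalg.norm(bay[2]-bay[1]),'ang',np.degrees(np.arctan2(x[1],x[0])))
nb=p2w(c,A([(588,402),(465,488)]),.110); show('nosebar',nb); d=(nb[0]-nb[1])[:2]; print(nb.mean(0)[:2],np.linalg.norm(d),'heading',np.degrees(np.arctan2(d[0],-d[1])))
m=p2w(c,B([(219,50),(49,200),(325,152),(155,307)]),0); show('mark',m)
d=dk=p2w(c,B([(460,30),(695,248),(388,565),(153,318)]),.151); show('dock',d)
e=(m[0]+m[1])[:2]/2; dd=(m[0]-m[1])[:2]; n=np.array([-dd[1],dd[0]])/np.linalg.norm(dd)
print('mark rear edge mid',e,np.linalg.norm(dd),'dir',n,np.degrees(np.arctan2(n[1],n[0])))
for i,j in((0,2),(1,3)):
  v=(m[j]-m[i])[:2];print('side',np.degrees(np.arctan2(v[1],v[0])))
x=(d[1]+d[2]-d[0]-d[3])[:2];print('dock open mid',(d[0]+d[3])[:2]/2,np.degrees(np.arctan2(x[1],x[0])),np.linalg.norm(x)/2,np.linalg.norm(d[0]-d[3]))
for s in('nose tin mug mill shaker butter'.split()):pass
show('orange top',p2w(c,A([(728,355)]),.058)); show('mug top',p2w(c,A([(85,500)]),.089))
show('mill base,shaker,butter',p2w(c,[(223,250),(195,203),(345,168)],0.0))
show('tin',p2w(c,A([(435,345)]),.101))
print('mid cand', e+n*.115)
```

```text
bay [[0.6597, -0.3819], [0.4229, -0.399], [0.4148, -0.2336], [0.6491, -0.2199]]
bay mid open edge [ 0.53193896 -0.22672234] size 0.23472664231624898 0.16559277595974123 ang 93.27396163419245
nosebar [[0.4848, -0.1419], [0.5706, -0.1344]]
[ 0.52772513 -0.13812615] 0.0861617564800464 heading -85.00077574278284
mark [[0.4727, 0.1356], [0.6155, 0.1531], [0.4617, 0.2239], [0.6038, 0.2403]]
dock [[0.415, 0.2389], [0.3953, 0.4028], [0.6308, 0.4312], [0.6489, 0.2686]]
mark rear edge mid [0.54407093 0.14432647] 0.14387221171531311 dir [ 0.12176257 -0.99255926] -83.00616328661575
side 97.10678853876524
side 97.61256892913707
dock open mid [0.53196303 0.25373681] 96.60745344237918 0.16438903636171512 0.2358425723482148
orange top [[0.3782, -0.1499]]
mug top [[0.7378, -0.2563]]
mill base,shaker,butter [[0.7467, 0.0298], [0.7357, -0.1298], [0.3203, 0.0209]]
tin [[0.5293, -0.2258]]
mid cand [0.55807363 0.03018215]
```

Emit:
{"fn": "send_rows", "kwargs": {
  "dr": [
    [0,0,0.2],
    [0,0,0.4],
    [0,0,0.7],
    [0,0,1.0],
    [0,0,1.3],
    [0,0,1.6],
    [0,0,1.8],
    [0,0,1.8]
  ],
  "xyz": [
    [4,-2.6,0],
    [10,-6.5,0],
    [16,-10.4,0],
    [22,-14.3,0],
    [28,-18.3,0],
    [34,-22.2,0],
    [40,-26,0],
    [44,-28.7,0]
  ],
  "jaw": [60,60,60,60,60,60,60,60]
}}

```text
time_s: 1.1
eef_pos: [0.4711, -0.1991, 0.2502]
eef_rot: [0.0, 1.0, 0.029, 0.0]
wrist_force: [0.3, -0.6, 0.1]
opening: 0.6
grasp_force: 0.0
```

Run:
```python
from h import *
o=ctrl.get_obs();print(o['eef_pos'],o['opening'],o['q']);c=cal('wrist');a=snap('wrist','w1')
print(c[2].round(3).tolist(),c[0][0,0],c[1]);np.save('w1c.npy',np.array(c,object),allow_pickle=True)
cv2.imwrite('pics/w1.png',cv2.resize(a,(800,600),interpolation=2)[:,:,::-1])
```

```text
[ 0.4711345  -0.19907936  0.25020291] 0.5997473212707889 [-6.32149013e-01  3.76599135e-02  1.76447329e+00 -8.66489803e-05
  1.33934335e+00  8.79692591e-01]
[[0.059, 0.95, 0.306, 0.548], [-0.998, 0.056, 0.018, -0.196], [-0.0, -0.307, 0.952, 0.373], [0.0, 0.0, 0.0, 1.0]] 273.6140670629015 [-0.04197217  0.          0.          0.          0.        ]
```

View pics/w1.png

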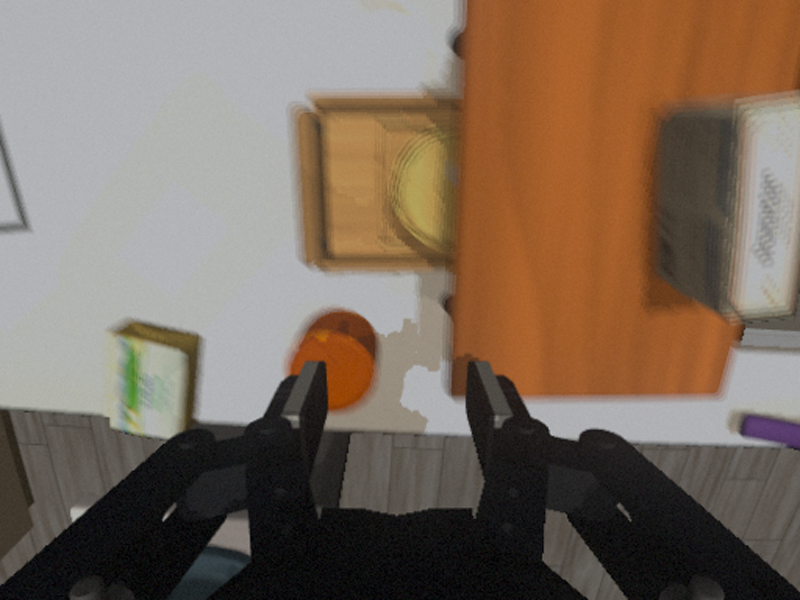

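The wrist view shows the caddy's front bar from (303,112) to (316,262), with the tin at (430,190). The orange look-alike at (335,360) stays well clear of the path.

Run:
```python
from h import *
c=cal('wrist'); o=ctrl.get_obs();print(o['eef_pos'])
s=512/800
p=p2w(c,np.array([(308,112),(317,262)])*s,.110);print(p.round(4),p.mean(0).round(4)); d=(p[0]-p[1]);print(np.linalg.norm(d),np.degrees(np.arctan2(d[1],d[0]))+90)
p=p2w(c,np.array([(463,0),(452,395)])*s,.151);print(p.round(4));d=p[0]-p[1];print(np.degrees(np.arctan2(d[1],d[0]))+90)
print(p2w(c,np.array([(432,190)])*s,.101).round(4), rot().as_matrix().round(3))
```

```text
[ 0.47486047 -0.19319732  0.25024936]
[[ 0.5749 -0.1368  0.11  ]
 [ 0.4868 -0.143   0.11  ]] [ 0.5308 -0.1399  0.11  ]
0.08825479980957593 94.02016024700161
[[ 0.6237 -0.215   0.151 ]
 [ 0.4215 -0.2305  0.151 ]]
94.38920872656625
[[ 0.5351 -0.2123  0.101 ]] [[ 0.998  0.064  0.003]
 [ 0.064 -0.998  0.004]
 [ 0.003 -0.004 -1.   ]]
```

Emit:
{"fn": "send_rows", "kwargs": {
  "dr": [
    [0,0,0],
    [0,0,0],
    [0,0,0],
    [0,0,0],
    [0,0,0],
    [0,0,0],
    [0,0,0],
    [0,0,0]
  ],
  "xyz": [
    [2,-1.7,0],
    [3.5,-3.0,0],
    [3.5,-3.0,2],
    [3.5,-3.0,5],
    [3.5,-3.0,8],
    [3.5,-3.0,9],
    [3.5,-3.0,9],
    [3.5,-3.0,9]
  ],
  "jaw": [60,60,60,60,60,60,60,60]
}}

```text
time_s: 2.15
eef_pos: [0.504, -0.1693, 0.1615]
eef_rot: [0.001, 1.0, 0.03, 0.001]
wrist_force: [0.4, 0.3, -0.4]
opening: 0.599
grasp_force: 0.0
```

Run:
```python
from h import *
o=ctrl.get_obs();c=cal('wrist');a=snap('wrist','w2')
print(o['eef_pos'],rot().as_matrix().round(3).tolist(),o['wrist_force'])
cv2.imwrite('pics/w2.png',cv2.resize(a,(800,600),interpolation=2)[:,:,::-1])
```

```text
[ 0.50400284 -0.16934777  0.16153956] [[0.998, 0.059, 0.002], [0.059, -0.998, -0.001], [0.002, 0.001, -1.0]] [ 0.38487378  0.31206235 -0.39492855]
```

View pics/w2.png

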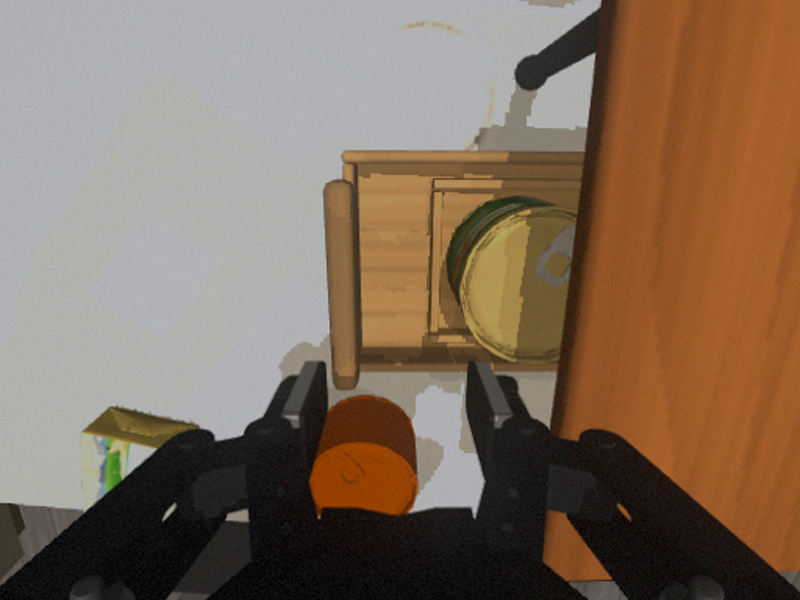

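The sharp close view shows the front bar running from (340,181) to (345,387). The tin is at (520,280) and the riser edge at about x = 590.

Run:
```python
from h import *
c=cal('wrist'); o=ctrl.get_obs();print(o['eef_pos'])
s=512/800
def q(a,z):
  p=p2w(c,np.array(a)*s,z); d=p[0]-p[-1]; print(p.round(4).tolist(),p.mean(0).round(4),np.linalg.norm(d),np.degrees(np.arctan2(d[1],d[0]))+90)
q([(341,182),(345,386)],.110)
q([(605,0),(558,440)],.151)
q([(522,284)],.101)
```

```text
[ 0.50405695 -0.16937532  0.16166873]
[[0.5711, -0.1448, 0.11], [0.4801, -0.1485, 0.11]] [ 0.5256 -0.1466  0.11  ] 0.09103869894798888 92.31808500203346
[[0.6271, -0.221, 0.151], [0.4855, -0.2321, 0.151]] [ 0.5563 -0.2266  0.151 ] 0.14211675678586297 94.48201136332338
[[0.5311, -0.2256, 0.101]] [ 0.5311 -0.2256  0.101 ] 0.0 90.0
```

Emit:
{"fn": "send_rows", "kwargs": {
  "dr": [
    [0,0,0],
    [0,0,0],
    [0,0,0],
    [0,0,0],
    [0,0,0],
    [0,0,0],
    [0,0,0],
    [0,0,0]
  ],
  "xyz": [
    [1.2,-1.1,0],
    [2.3,-2.2,0],
    [2.3,-2.2,0],
    [2.3,-2.2,2],
    [2.3,-2.2,4],
    [2.3,-2.2,6],
    [2.3,-2.2,6],
    [2.3,-2.2,6]
  ],
  "jaw": [60,60,60,60,60,60,60,60]
}}

```text
time_s: 3.2
eef_pos: [0.5253, -0.1457, 0.101]
eef_rot: [0.0, 1.0, 0.03, 0.0]
wrist_force: [1.0, -0.4, -0.5]
opening: 0.598
grasp_force: 0.0
```

Emit:
{"fn": "send_rows", "kwargs": {
  "dr": [
    [0,0,0],
    [0,0,0],
    [0,0,0],
    [0,0,0],
    [0,0,0],
    [0,0,0],
    [0,0,0],
    [0,0,0]
  ],
  "xyz": [
    [0,0,0],
    [0,0,0],
    [0,0,0],
    [0,0,0],
    [0,0,0],
    [0,0,0],
    [0,0,0],
    [0,0,0]
  ],
  "jaw": [40,25,10,0,0,0,0,0]
}}

```text
time_s: 4.2
eef_pos: [0.5254, -0.1458, 0.1009]
eef_rot: [0.0, 1.0, 0.03, 0.0]
wrist_force: [-0.7, 0.2, 5.5]
opening: 0.131
grasp_force: 59.5
```

Run:
```python
from h import *
o=ctrl.get_obs();c=cal('wrist');a=snap('wrist','w3')
print(o['eef_pos'],rot().as_matrix().round(3).tolist(),o['wrist_force'],o['torque'],o['opening'],o['grasp_force'])
```

```text
[ 0.52537396 -0.14577223  0.10089991] [[0.998, 0.059, 0.001], [0.059, -0.998, -0.0], [0.001, 0.001, -1.0]] [-0.7472593   0.19752901  5.51578755] [ 0.05674916  0.12403495 -0.01689083] 0.13093807992487178 59.507728815078735
```

Emit:
{"fn": "send_rows", "kwargs": {
  "dr": [
    [0,0,0],
    [0,0,0],
    [0,0,0],
    [0,0,0],
    [0,0,0],
    [0,0,0],
    [0,0,0],
    [0,0,0]
  ],
  "xyz": [
    [0,-0.3,0],
    [0,-0.9,0],
    [0,-1.8,0],
    [0,-2.8,0],
    [0,-3.8,0],
    [0,-4.8,0],
    [0,-5.8,0],
    [0,-6.8,0]
  ],
  "jaw": [0,0,0,0,0,0,0,0]
}}

```text
time_s: 5.25
eef_pos: [0.5213, -0.0774, 0.1008]
eef_rot: [0.0, 1.0, 0.03, 0.001]
wrist_force: [0.5, -0.5, 5.3]
opening: 0.13
grasp_force: 59.5
```

Emit:
{"fn": "send_rows", "kwargs": {
  "dr": [
    [0,0,0],
    [0,0,0],
    [0,0,0],
    [0,0,0],
    [0,0,0],
    [0,0,0],
    [0,0,0],
    [0,0,0]
  ],
  "xyz": [
    [0,-1,0],
    [0,-2.0,0],
    [0,-3,0],
    [0,-4,0],
    [0,-5,0],
    [0,-6.0,0],
    [0,-6.6,0],
    [0,-6.7,0]
  ],
  "jaw": [0,0,0,0,0,0,0,0]
}}

```text
time_s: 6.25
eef_pos: [0.5173, -0.0102, 0.1008]
eef_rot: [0.0, 1.0, 0.03, 0.001]
wrist_force: [-0.5, -0.1, 6.6]
opening: 0.132
grasp_force: 59.6
```

Run:
```python
from h import *
o=ctrl.get_obs();print(o['eef_pos'],rot().as_matrix().round(3).tolist(),o['wrist_force'],o['torque'],o['opening'],o['grasp_force'])
b=snap('scene','sc1')
c=cal('scene'); uv=w2p(c,o['eef_pos'])[0];print(uv)
x,y=uv.astype(int); x0=max(0,x-110);y0=max(0,y-100)
cr=b[y0:y0+150,x0:x0+200];print(x0,y0)
cv2.imwrite('pics/sc1c.png',cv2.resize(cr,(800,600),interpolation=2)[:,:,::-1])
```

```text
[ 0.51726852 -0.01017232  0.10079031] [[0.998, 0.06, 0.001], [0.06, -0.998, -0.0], [0.001, 0.0, -1.0]] [-0.48026012 -0.13461665  6.64747034] [-0.09030496  0.08945633 -0.04778409] 0.13233115376726778 59.58512842655182
[286.16550668 177.54823421]
176 77
```

View pics/sc1c.png

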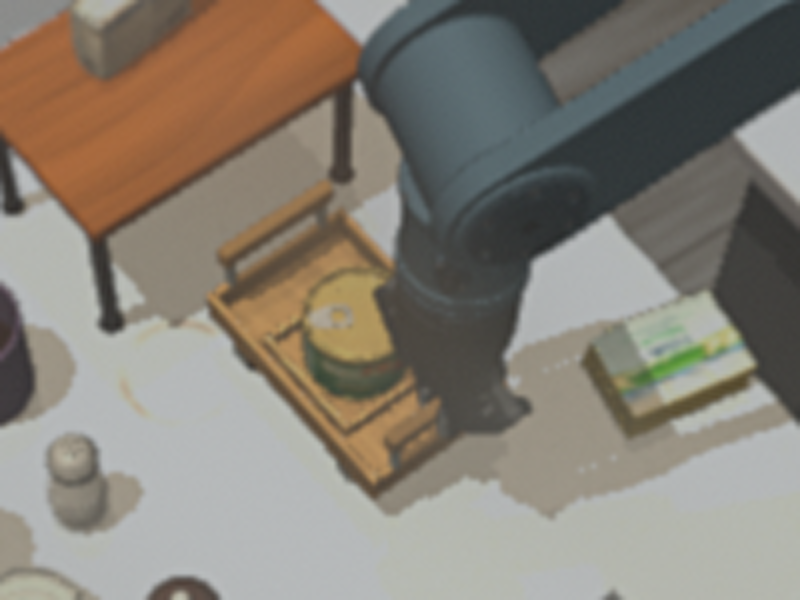

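The caddy is clear of the right riser with its tail bar at crop (275,222), the tin is aboard and it runs straight. Next I'll plan an S-curve onto the mark's axis.

```bash
cat > plan.py <<'E'
from h import *
from scipy.interpolate import CubicHermiteSpline as H
def plan(axle,h0,end,h1,lead,stop,step=.0085,ramp=True):
    """axle path from axle (heading h0) to end (h1); TCP lead ahead of axle; world TCP list till axle y>=stop"""
    L=np.linalg.norm(end-axle)
    f=H([0,1],[axle,end],[L*np.array([np.cos(h0),np.sin(h0)]),L*np.array([np.cos(h1),np.sin(h1)])])
    t=np.linspace(0,1,2001);P=f(t);D=f(t,1);th=np.unwrap(np.arctan2(D[:,1],D[:,0]))
    k=P[:,1]<=stop;P,th=P[k],th[k]
    s=np.r_[0,np.cumsum(np.linalg.norm(np.diff(P,axis=0),axis=1))]
    print('len',s[-1],'th',np.degrees([th.min(),th.max(),th[-1]]).round(1),'maxk',np.abs(np.gradient(th)/np.gradient(s)).max(),'end axle',P[-1])
    n=int(np.ceil(s[-1]/step/8))*8; q=np.linspace(0,1,n+1)[1:]; q=q*q*(3-2*q)*.5+q*.5
    S=q*s[-1]; X=np.interp(S,s,P[:,0]);Y=np.interp(S,s,P[:,1]);T=np.interp(S,s,th)
    return np.c_[X+lead*np.cos(T),Y+lead*np.sin(T),T]
def emit(tcp,p0,ya0,h0):
    """tool y angle = -(180-h)... tool z down, yaw +tool z = -world"""
    p,h=np.array(p0[:2]),h0
    for i in range(0,len(tcp),8):
        a=h-np.pi; ty=np.array([np.cos(a),np.sin(a)]); tx=np.array([-ty[1],ty[0]])
        print('call',[[0,0,round(float(-np.degrees(r[2]-h)/6),2)] for r in tcp[i:i+8]]);print([[round(float((r[:2]-p)@tx*100),2),round(float((r[:2]-p)@ty*100),2),0] for r in tcp[i:i+8]])
        p,h=tcp[min(i+7,len(tcp)-1),:2],tcp[min(i+7,len(tcp)-1),2]
E
python3 - <<'E'
from plan import *
c=cal('scene');p=p2w(c,np.array([(330,190),(222,252)])/4+[176,77],.110);d=p[0]-p[1];print('tail',p.mean(0),np.degrees(np.arctan2(d[1],d[0]))+270)
h0=np.radians(93.4);u=np.array([np.cos(h0),np.sin(h0)]);ax=np.array([.5173,-.0102])-.152*u
h1=np.radians(97);u1=np.array([np.cos(h1),np.sin(h1)]);mk=np.array([.530,.2585]);end=mk-.062*u1;end=end-u1*(end[1]-.10)/u1[1]
t=plan(ax,h0,end,h1,.152,.005,.012);print(ax,end,t[[0,-1]].round(3));emit(t,(.5173,-.0102),0,h0)
E
```

```text
tail [ 0.52910743 -0.18359622  0.11      ] 90.15059662247404
len 0.16843792945248937 th [79.9 93.4 81.5] maxk 3.828730265978403 end axle [0.54591723 0.0049728 ]
[ 0.52631457 -0.16193245] [0.54946135 0.1       ] [[ 0.521 -0.004  1.607]
 [ 0.568  0.155  1.422]]
call [[0, 0, 0.22], [0, 0, 0.49], [0, 0, 0.78], [0, 0, 1.08], [0, 0, 1.37], [0, 0, 1.63], [0, 0, 1.85], [0, 0, 2.03]]
[[0.36, -0.62, 0], [0.82, -1.39, 0], [1.34, -2.3, 0], [1.92, -3.32, 0], [2.53, -4.41, 0], [3.13, -5.57, 0], [3.71, -6.77, 0], [4.25, -8.0, 0]]
call [[0, 0, 0.13], [0, 0, 0.2], [0, 0, 0.23], [0, 0, 0.22], [0, 0, 0.17], [0, 0, 0.1], [0, 0, 0.03], [0, 0, -0.04]]
[[0.21, -1.31, 0], [0.35, -2.6, 0], [0.42, -3.83, 0], [0.43, -5.0, 0], [0.38, -6.06, 0], [0.29, -7.01, 0], [0.17, -7.8, 0], [0.06, -8.42, 0]]
```

Emit:
{"fn": "send_rows", "kwargs": {
  "dr": [
    [0,0,0.2],
    [0,0,0.5],
    [0,0,0.8],
    [0,0,1.1],
    [0,0,1.35],
    [0,0,1.65],
    [0,0,1.85],
    [0,0,2.0]
  ],
  "xyz": [
    [0.35,-0.6,0],
    [0.8,-1.4,0],
    [1.35,-2.3,0],
    [1.9,-3.3,0],
    [2.5,-4.4,0],
    [3.15,-5.55,0],
    [3.7,-6.75,0],
    [4.25,-8.0,0]
  ],
  "jaw": [0,0,0,0,0,0,0,0]
}}

```text
time_s: 7.3
eef_pos: [0.5548, 0.0721, 0.1007]
eef_rot: [0.0, 0.997, -0.075, 0.0]
wrist_force: [-1.1, -1.8, 7.4]
opening: 0.129
grasp_force: 59.7
```

Emit:
{"fn": "send_rows", "kwargs": {
  "dr": [
    [0,0,0.15],
    [0,0,0.2],
    [0,0,0.25],
    [0,0,0.2],
    [0,0,0.15],
    [0,0,0.1],
    [0,0,0.05],
    [0,0,-0.05]
  ],
  "xyz": [
    [0.2,-1.3,0],
    [0.35,-2.6,0],
    [0.4,-3.8,0],
    [0.4,-5.0,0],
    [0.4,-6.05,0],
    [0.3,-7.0,0],
    [0.15,-7.8,0],
    [0.05,-8.4,0]
  ],
  "jaw": [0,0,0,0,0,0,0,0]
}}

```text
time_s: 8.3
eef_pos: [0.5682, 0.1552, 0.1008]
eef_rot: [-0.0, 0.997, -0.072, 0.001]
wrist_force: [1.0, -1.7, 6.2]
opening: 0.127
grasp_force: 59.5
```

Emit:
{"fn": "send_rows", "kwargs": {
  "dr": [
    [0,0,0],
    [0,0,0],
    [0,0,0],
    [0,0,0],
    [0,0,0],
    [0,0,0],
    [0,0,0],
    [0,0,0]
  ],
  "xyz": [
    [0,0,0],
    [0,0,0],
    [0,0,0],
    [0,0,0],
    [0,0,0],
    [0,0,-2],
    [0,0,-6],
    [0,0,-10]
  ],
  "jaw": [0,20,40,55,55,55,55,55]
}}

```text
time_s: 9.3
eef_pos: [0.5678, 0.1546, 0.2027]
eef_rot: [-0.0, 0.997, -0.072, 0.0]
wrist_force: [0.2, 0.5, 0.5]
opening: 0.55
grasp_force: 0.0
```

Run:
```python
from h import *
o=ctrl.get_obs();print(o['eef_pos'],rot().as_matrix().round(3).tolist())
```

```text
[0.56778012 0.15457552 0.20274041] [[0.99, -0.144, 0.001], [-0.144, -0.99, 0.0], [0.001, -0.0, -1.0]]
```

Emit:
{"fn": "send_rows", "kwargs": {
  "dr": [
    [0,0,0],
    [0,0,0],
    [0,0,0],
    [0,0,0],
    [0,0,0],
    [0,0,0],
    [0,0,0],
    [0,0,0]
  ],
  "xyz": [
    [0,1,-2],
    [0,4,-3],
    [0,8,-3],
    [0,12,-3],
    [0,16,-3],
    [0,18,-3],
    [0,18,-3],
    [0,18,-3]
  ],
  "jaw": [55,55,55,55,55,55,55,55]
}}

```text
time_s: 10.3
eef_pos: [0.5415, -0.0234, 0.2303]
eef_rot: [-0.0, 0.997, -0.073, -0.0]
wrist_force: [0.7, 0.3, 0.3]
opening: 0.549
grasp_force: 0.0
```

Run:
```python
from h import *
o=ctrl.get_obs();c=cal('wrist');a=snap('wrist','w4')
print(o['eef_pos'],rot().as_matrix().round(3).tolist())
cv2.imwrite('pics/w4.png',cv2.resize(a,(800,600),interpolation=2)[:,:,::-1])
```

```text
[ 0.5414712  -0.02336322  0.23026089] [[0.99, -0.144, -0.0], [-0.144, -0.99, 0.0], [-0.0, -0.0, -1.0]]
```

View pics/w4.png

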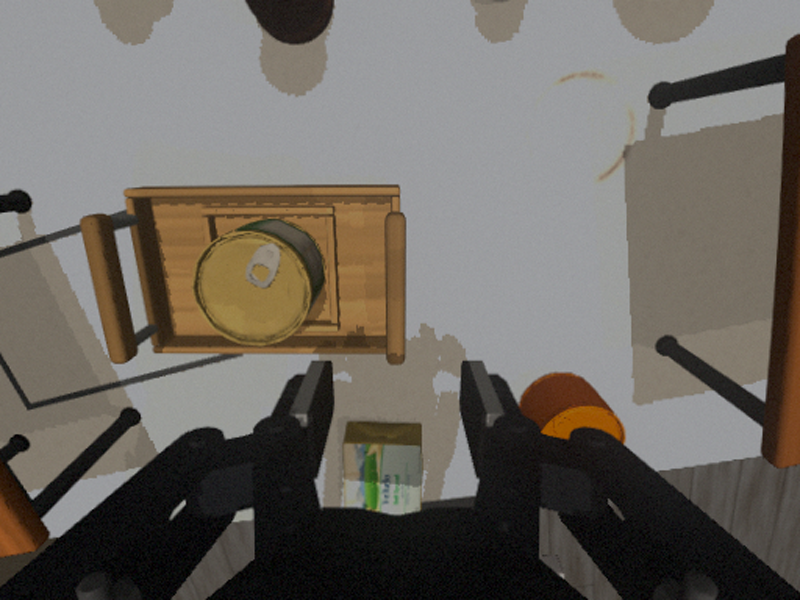

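The wrist view shows the tail bar from (396,214) to (396,360) and the nose bar from (95,217) to (122,360). The outline's sides run (240,355)→(28,407) and (128,214)→(2,254), with a corner at (28,407). The dock's front legs have their feet at (18,202) and (130,415).

Run:
```python
from h import *
c=cal('wrist'); s=512/800
def q(n,a,z):
  p=p2w(c,np.array(a)*s,z); d=p[0]-p[-1]; print(n,p[:,:2].round(4).tolist(),p.mean(0)[:2].round(4),round(float(np.linalg.norm(d)),4),round(float(np.degrees(np.arctan2(d[1],d[0]))),2));return p[:,:2]
a=q('tail',[(396,214),(396,360)],.110);b=q('nose',[(94,217),(123,360)],.110)
d=b.mean(0)-a.mean(0);print('caddy h',np.degrees(np.arctan2(d[1],d[0])),np.linalg.norm(d),'mid',(a.mean(0)+b.mean(0))/2)
q('sideN',[(28,407),(240,355)],0);q('sideF',[(2,254),(128,214)],0);q('front',[(28,407),(2,362)],0)
q('legs',[(18,202),(130,415)],0.0)
q('tin',[(255,288)],.101)
```

```text
tail [[0.5883, -0.0312], [0.4984, -0.0181]] [ 0.5433 -0.0246] 0.0908 -8.28
nose [[0.6126, 0.1412], [0.5227, 0.155]] [0.5677 0.1481] 0.091 -8.73
caddy h 81.9810274679551 0.17449574905461168 mid [0.55551938 0.06175204]
sideN [[0.4433, 0.3571], [0.4694, 0.1304]] [0.4563 0.2437] 0.2282 96.58
sideF [[0.5928, 0.3165], [0.608, 0.1914]] [0.6004 0.2539] 0.126 96.97
front [[0.4433, 0.3571], [0.4936, 0.3624]] [0.4684 0.3597] 0.0506 -173.96
legs [[0.6328, 0.2833], [0.4216, 0.2554]] [0.5272 0.2694] 0.2131 7.53
tin [[0.555, 0.0618]] [0.555  0.0618] 0.0 0.0
```

Emit:
{"fn": "send_rows", "kwargs": {
  "dr": [
    [0,0,0],
    [0,0,0],
    [0,0,0],
    [0,0,0],
    [0,0,0],
    [0,0,0],
    [0,0,0],
    [0,0,0]
  ],
  "xyz": [
    [0.1,0,2],
    [0.1,0,5],
    [0.1,0,8],
    [0.1,0,10],
    [0.1,0,12],
    [0.1,0,12.9],
    [0.1,0,12.9],
    [0.1,0,12.9]
  ],
  "jaw": [55,55,55,55,55,55,55,55]
}}

```text
time_s: 11.35
eef_pos: [0.5433, -0.0236, 0.1021]
eef_rot: [0.0, 0.997, -0.072, 0.001]
wrist_force: [0.2, -0.6, 0.5]
opening: 0.55
grasp_force: 0.0
```

Emit:
{"fn": "send_rows", "kwargs": {
  "dr": [
    [0,0,0],
    [0,0,0],
    [0,0,0],
    [0,0,0],
    [0,0,0],
    [0,0,0],
    [0,0,0],
    [0,0,0]
  ],
  "xyz": [
    [0,0,0],
    [0,0,0],
    [0,0,0],
    [0,0,0],
    [0,0,0],
    [0,0,0],
    [0,0,0],
    [0,0,0]
  ],
  "jaw": [40,25,10,0,0,0,0,0]
}}

```text
time_s: 12.35
eef_pos: [0.5429, -0.0238, 0.1018]
eef_rot: [0.0, 0.997, -0.072, 0.0]
wrist_force: [-0.8, 0.5, 5.4]
opening: 0.127
grasp_force: 59.5
```

Run:
```python
from plan import *
o=ctrl.get_obs();p=o['eef_pos'];m=rot().as_matrix();print(p,m.round(3).tolist(),o['wrist_force'],o['grasp_force'])
h0=np.arctan2(-m[1,1],-m[0,1]);u=np.array([np.cos(h0),np.sin(h0)]);print(np.degrees(h0))
ax=p[:2]+.028*u
h1=np.radians(97);u1=np.array([np.cos(h1),np.sin(h1)]);mk=np.array([.5303,.2555]);fin=mk-.062*u1;end=fin-.07*u1
t=plan(ax,h0,end,h1,-.028,1,.011);emit(t,p,0,h0);print(mk-.09*u1,t[-1])
```

```text
[ 0.54294156 -0.02380802  0.10176439] [[0.99, -0.144, 0.001], [-0.144, -0.99, -0.0], [0.001, 0.0, -1.0]] [-0.81048946  0.46848533  5.42865229] 59.546175599098206
81.69980680919389
len 0.12094629489393585 th [81.7 97.  97. ] maxk 3.049496042665974 end axle [0.54638675 0.12448391]
call [[0, 0, -0.13], [0, 0, -0.29], [0, 0, -0.47], [0, 0, -0.67], [0, 0, -0.88], [0, 0, -1.1], [0, 0, -1.31], [0, 0, -1.51]]
[[0.03, -0.45, 0], [0.07, -1.02, 0], [0.1, -1.69, 0], [0.11, -2.46, 0], [0.1, -3.3, 0], [0.07, -4.19, 0], [0.02, -5.11, 0], [-0.06, -6.05, 0]]
call [[0, 0, -0.19], [0, 0, -0.37], [0, 0, -0.53], [0, 0, -0.67], [0, 0, -0.79], [0, 0, -0.9], [0, 0, -0.98], [0, 0, -1.04]]
[[0.05, -0.94, 0], [0.07, -1.87, 0], [0.08, -2.76, 0], [0.07, -3.59, 0], [0.04, -4.36, 0], [0.01, -5.04, 0], [-0.02, -5.61, 0], [-0.05, -6.05, 0]]
[0.54126824 0.16617085] [0.54979909 0.09669262 1.69296937]
```

Emit:
{"fn": "send_rows", "kwargs": {
  "dr": [
    [0,0,-0.15],
    [0,0,-0.3],
    [0,0,-0.45],
    [0,0,-0.65],
    [0,0,-0.9],
    [0,0,-1.1],
    [0,0,-1.3],
    [0,0,-1.5]
  ],
  "xyz": [
    [0.05,-0.45,0],
    [0.05,-1.0,0],
    [0.1,-1.7,0],
    [0.1,-2.45,0],
    [0.1,-3.3,0],
    [0.05,-4.2,0],
    [0,-5.1,0],
    [-0.05,-6.05,0]
  ],
  "jaw": [0,0,0,0,0,0,0,0]
}}

```text
time_s: 13.35
eef_pos: [0.5515, 0.0367, 0.1018]
eef_rot: [0.0, 1.0, 0.007, 0.001]
wrist_force: [-0.0, -1.1, 5.9]
opening: 0.126
grasp_force: 59.7
```

Emit:
{"fn": "send_rows", "kwargs": {
  "dr": [
    [0,0,-0.2],
    [0,0,-0.35],
    [0,0,-0.55],
    [0,0,-0.65],
    [0,0,-0.8],
    [0,0,-0.9],
    [0,0,-1.0],
    [0,0,-1.05]
  ],
  "xyz": [
    [0.05,-0.95,0],
    [0.05,-1.85,0],
    [0.05,-2.75,0],
    [0.05,-3.6,0],
    [0.05,-4.35,0],
    [0,-5.05,0],
    [0,-5.6,0],
    [-0.05,-6.05,0]
  ],
  "jaw": [0,0,0,0,0,0,0,0]
}}

```text
time_s: 14.35
eef_pos: [0.5502, 0.0973, 0.1018]
eef_rot: [0.0, 0.998, 0.062, 0.001]
wrist_force: [0.6, -1.1, 5.4]
opening: 0.132
grasp_force: 59.6
```

Run:
```python
from h import *
o=ctrl.get_obs();c=cal('scene');a=snap('scene','sc2');w=snap('wrist','w5')
m=rot().as_matrix();print(o['eef_pos'],np.degrees(np.arctan2(-m[1,1],-m[0,1])),o['wrist_force'],o['torque'],o['grasp_force'])
cv2.imwrite('pics/w5.png',np.hstack([cv2.resize(w,(400,300)),cv2.resize(a[150:330,230:470],(400,300),interpolation=2)])[:,:,::-1])
```

```text
[0.55023513 0.09725716 0.10178629] 97.07224705943942 [ 0.60460149 -1.11215422  5.40152067] [-0.07403209 -0.09555722 -0.08602319] 59.632179737091064
```

View pics/w5.png

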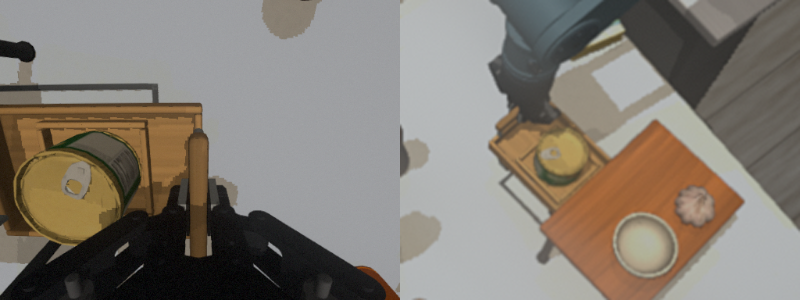

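The composite shows the caddy aligned with the dock. The outline's rear far corner is at about (157,87) in the left panel, with its side line running to (0,89) and a dock leg foot at (27,52).

Run:
```python
from h import *
c=cal('wrist'); o=ctrl.get_obs();s=1.28
p=p2w(c,np.array([(156,86.5),(2,89),(155,102),(27,52)])*s,0)[:,:2];print(p.round(4))
d=p[1]-p[0];print('side dir',np.degrees(np.arctan2(d[1],d[0])))
h=np.radians(97);u=np.array([np.cos(h),np.sin(h)]);n=np.array([u[1],-u[0]])
mk=p[0]+.115*u-.074*n;print('mark from corner',mk,'dock from leg',p[3]-.015*u-.107*n)
t=o['eef_pos'][:2]; 
for M in (mk,np.array([.5303,.2555])):
  g=M-.09*u-t;print('along',g@u*100,'across',g@n*100)
b=p2w(c,np.array([(200,133)])*s,.101);print('tail bar far end',b, 'pred', t+n*.048)
```

```text
[[0.6148 0.1476]
 [0.5943 0.3105]
 [0.5991 0.1476]
 [0.6338 0.279 ]]
side dir 97.15719377130657
mark from corner [0.5272894  0.25272015] dock from leg [0.52939653 0.25108328]
along 6.669469971593786 across -0.38031316320574443
along 6.908692625000596 across -0.04761939085102717
tail bar far end [[0.59661788 0.10108865 0.101     ]] pred [0.59780268 0.10350665]
```

Emit:
{"fn": "send_rows", "kwargs": {
  "dr": [
    [0,0,0],
    [0,0,0],
    [0,0,0],
    [0,0,0],
    [0,0,0],
    [0,0,0],
    [0,0,0],
    [0,0,0]
  ],
  "xyz": [
    [0,-0.5,0],
    [-0.05,-1.5,0],
    [-0.05,-2.7,0],
    [-0.1,-3.9,0],
    [-0.1,-5.1,0],
    [-0.1,-6.1,0],
    [-0.1,-6.7,0],
    [-0.1,-6.8,0]
  ],
  "jaw": [0,0,0,0,0,0,0,0]
}}

```text
time_s: 15.45
eef_pos: [0.5411, 0.1653, 0.1018]
eef_rot: [-0.0, 0.998, 0.061, 0.001]
wrist_force: [5.4, -0.4, 5.0]
opening: 0.124
grasp_force: 59.5
```

Emit:
{"fn": "send_rows", "kwargs": {
  "dr": [
    [0,0,0],
    [0,0,0],
    [0,0,0],
    [0,0,0],
    [0,0,0],
    [0,0,0],
    [0,0,0],
    [0,0,0]
  ],
  "xyz": [
    [0,0,0],
    [0,0,0],
    [0,0,0],
    [0,0,0],
    [0,0,0],
    [0,0,0],
    [0,0,0],
    [0,0,0]
  ],
  "jaw": [0,0,0,15,30,45,55,55]
}}

```text
time_s: 16.45
eef_pos: [0.5403, 0.1641, 0.1012]
eef_rot: [-0.0, 0.998, 0.061, -0.0]
wrist_force: [-0.6, -0.1, -0.6]
opening: 0.546
grasp_force: 0.0
```

Emit:
{"fn": "send_rows", "kwargs": {
  "dr": [
    [0,0,0],
    [0,0,0],
    [0,0,0],
    [0,0,0],
    [0,0,0],
    [0,0,0],
    [0,0,0],
    [0,0,0]
  ],
  "xyz": [
    [0,0,-1],
    [0,0,-3],
    [0,0,-6],
    [0,0,-10],
    [0,2,-14],
    [0,5,-15],
    [0,8,-15],
    [0,8,-15]
  ],
  "jaw": [55,55,55,55,55,55,55,55]
}}

```text
time_s: 17.45
eef_pos: [0.5506, 0.083, 0.2524]
eef_rot: [0.0, 0.998, 0.06, 0.001]
wrist_force: [0.6, 1.3, 0.1]
opening: 0.548
grasp_force: 0.0
```

Run:
```python
from h import *
o=ctrl.get_obs();w=snap('wrist','w6')
m=rot().as_matrix();print(o['eef_pos'],np.degrees(np.arctan2(-m[1,1],-m[0,1])))
cv2.imwrite('pics/w6b.png',cv2.resize(w,(800,600),interpolation=2)[:,:,::-1])
```

```text
[0.55057299 0.08303838 0.25236322] 96.886298230915
```

View pics/w6b.png

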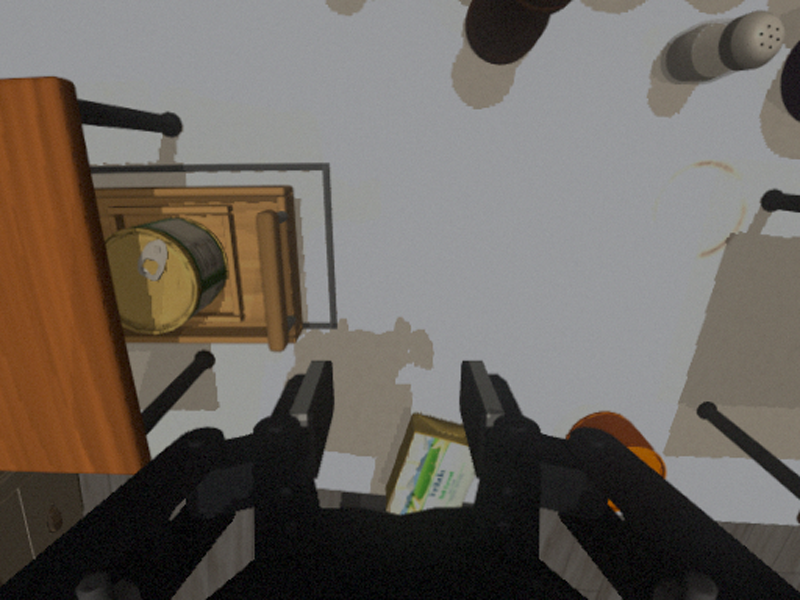

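Run:
```python
from h import *
c=cal('wrist'); s=512/800
P=lambda a,z:p2w(c,np.array(a)*s,z)[:,:2]
o=P([(327,166),(334,326)],0);r=P([(292,187),(300,341)],.066);b=P([(267,213),(279,349)],.103)
leg=P([(173,125),(205,359)],0)
def ang(p):d=p[0]-p[1];return np.degrees(np.arctan2(d[1],d[0]))+90
for n,p in(('outline',o),('tray',r),('bar',b),('legs',leg)):print(n,p.round(4).tolist(),p.mean(0).round(4),np.linalg.norm(p[0]-p[1]).round(4),ang(p).round(2))
h=np.radians(97);u=np.array([np.cos(h),np.sin(h)]);n=np.array([u[1],-u[0]])
M=o.mean(0)+.115*u
for nm,C in(('tray',r.mean(0)+.093*u),('bar',b.mean(0)+.09*u)):print(nm,'mark',M,'err along',((C-M)@u).round(4),'across',((C-M)@n).round(4))
print('dock',leg.mean(0)-.015*u)
```

```text
outline [[0.6142, 0.1495], [0.4703, 0.1325]] [0.5423 0.141 ] 0.1449 96.76
tray [[0.5993, 0.1629], [0.482, 0.1511]] [0.5407 0.157 ] 0.118 95.77
bar [[0.5848, 0.1694], [0.4914, 0.1583]] [0.5381 0.1639] 0.094 96.76
legs [[0.6327, 0.2796], [0.4203, 0.2554]] [0.5265 0.2675] 0.2138 96.5
tray mark [0.52825794 0.25514142] err along -0.0059 across 0.0003
bar mark [0.52825794 0.25514142] err along -0.0018 across -0.0013
dock [0.52831547 0.25265301]
```

The caddy is centred to within about 6 mm along and 2 mm across, and square to within about 1°. It is released, the tin is aboard and the arm is clear.

```bash
python3 -c "
from bench import ctrl
print(ctrl.hand_in())"
```

```text
the job is handed in; nothing more can be done
None
```

I handed the job in with the caddy in the left outline, released, about 2–6 mm short along it, within 2 mm across and within about 1° of square. The tin is aboard. I didn't measure the castor angles directly, but the last 68 mm was straight forward rolling. The hand-in call returned no verdict.

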